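Sort rattling balance cartridges from sound ones

TASK

Of the three sealed blue balance cartridges on the grey carrier, one or two have a weight inside that has come loose and runs from end to end when the cartridge is tilted steeply lengthwise; they look alike, so you have to feel for it. Lay each rattling cartridge flat in the red tray, and each sound one lengthwise on the green sloped rack, flat on the bed with its foot end against the lip. Leave the cup, canister and carton beside the work alone.

Things in the scene. Friction and masses are not known exactly. Their poses are not given: they have to be found in the camera images.
- cartridge_a: Sealed balance cartridge, blue with grey end caps and a paper label on top, 120 mm long (x axis), 46 mm wide (y), 44 mm high; origin: centre of its underside, z up. The three look and weigh alike (0.3 to 0.37 kg) and lie level in the carrier's lanes. Sound: the inner weight is a block that fills it. Faulty: a loose steel ball of 0.16 to 0.22 kg, seated in a dip at mid-length at first
- cartridge_b: Second cartridge, same size, origin and axes. In a faulty one, tilting it lengthwise past about 28 degrees (use 35 to 40, for a second) makes the ball leave the dip and run 41 mm to the low end, where it stays when brought level again; tilting it as far the other way sends it 82 mm to the other end, unless the dip catches it on the way
- cartridge_c: Third cartridge, same size, origin and axes. Felt at the wrist with a cartridge held level at mid-length: the moment about the cartridge's y axis differs by about 0.07 N m between ball in the dip and ball at an end, 0.14 N m between the two ends; for a sound one, in the same pose before and after tilting, by under 0.02 N m. Single force readings are noisy (0.03 N m): average some 30
- carrier: Grey carrier fixed to the bench, base 130 mm (x) by 375 mm (y), 8 mm thick: cartridges lie on it at 8 mm height, long axis along its x. Origin on the bench under the middle lane; lanes at y = +105, 0, -105 mm, parted by 6 mm high ribs. At y = -195 mm it has a closed white box, 122 x 48 mm, top 52 mm above the bench: a fixed part, no cartridge
- rack: Sloped rack for sound cartridges, aluminium frame with a green bed (entry rack_bed), fixed to the bench, footprint 150 mm (x) by 225 mm (y); origin: centre of its underside, z up, x to its high side, away from the robot
- rack_bed: Green bed, sloped 30 degrees. Origin: centre of its upper face, 65 mm above the bench; z square to the face, x up the slope (away from the robot). 145 mm (x) by 225 mm (y). A lip 6 mm thick, 18 mm above the face, inner side at x = -66.5 mm: a cartridge resting on it has its origin at x = -6.5 mm. Room for two along x, at y = +55 and -55 mm; between them a strip 4 mm wide, 3 mm high
- tray: Red open reject tray fixed to the bench, 145 mm (x) by 235 mm (y) outside, walls 4 mm thick and 20 mm high, floor 4 mm thick; origin: centre of its underside, z up. Room for two cartridges lying along x, at y = about +55 and -55 mm
- specimen_cup: Bystander: specimen cup with a white lid, 62 mm wide, 70 mm high, origin under its centre
- canister: Bystander: white and blue round canister, 40 mm wide, 111 mm high, origin under its centre
- carton: Bystander: white carton, 50 x 60 x 104 mm high, origin under its centre

How it is judged:
At the end, for the whole second after the job is handed in: Every cartridge with a loose ball lies flat (within 6 degrees) on the floor of the red tray; every sound one lies on the green bed, flat within 6 degrees, in line with the slope within 8 degrees, wholly on the bed, its foot no more than 13 mm above the lip; all are at rest (((x of ball_0_g in the frame of tray between -0.075 and 0.075 m and y of ball_0_g in the frame of tray between -0.118 and 0.118 m and z of ball_0_g in the frame of tray between -0.005 and 0.06 m) or (x of ball_0_g in the frame of carrier between -0.06 and 0.06 m and y of ball_0_g in the frame of carrier between -0.22 and -0.17 m)) and ((x of block_0_g in the frame of rack_bed between -0.075 and 0.075 m and y of block_0_g in the frame of rack_bed between -0.12 and 0.12 m and z of block_0_g in the frame of rack_bed between -0.005 and 0.06 m) or (x of block_0_g in the frame of carrier between -0.06 and 0.06 m and y of block_0_g in the frame of carrier between -0.22 and -0.17 m)) and ((x of ball_1_g in the frame of tray between -0.075 and 0.075 m and y of ball_1_g in the frame of tray between -0.118 and 0.118 m and z of ball_1_g in the frame of tray between -0.005 and 0.06 m) or (x of ball_1_g in the frame of carrier between -0.06 and 0.06 m and y of ball_1_g in the frame of carrier between -0.22 and -0.17 m)) and ((x of block_1_g in the frame of rack_bed between -0.075 and 0.075 m and y of block_1_g in the frame of rack_bed between -0.12 and 0.12 m and z of block_1_g in the frame of rack_bed between -0.005 and 0.06 m) or (x of block_1_g in the frame of carrier between -0.06 and 0.06 m and y of block_1_g in the frame of carrier between -0.22 and -0.17 m)) and (((x of cartridge_a in the frame of tray between -0.075 and 0.075 m and y of cartridge_a in the frame of tray between -0.118 and 0.118 m and z of cartridge_a in the frame of tray between -0.005 and 0.06 m) and angle between cartridge_a's own z axis and vertical below 0.1 rad and z of cartridge_a in the frame of tray between 0 and 0.012 m) or (x of cartridge_a in the frame of rack_bed between -0.0095 and 0.0065 m and y of cartridge_a in the frame of rack_bed between -0.0895 and 0.0895 m and z of cartridge_a in the frame of rack_bed between -0.004 and 0.006 m and angle between the x axis of cartridge_a and the x axis of rack_bed, either way round below 0.15 rad and angle between the z axis of cartridge_a and the z axis of rack_bed, either way round below 0.1 rad)) and linear speed of each of cartridge_a, cartridge_b, cartridge_c below 0.02 m/s and (((x of cartridge_b in the frame of tray between -0.075 and 0.075 m and y of cartridge_b in the frame of tray between -0.118 and 0.118 m and z of cartridge_b in the frame of tray between -0.005 and 0.06 m) and angle between cartridge_b's own z axis and vertical below 0.1 rad and z of cartridge_b in the frame of tray between 0 and 0.012 m) or (x of cartridge_b in the frame of rack_bed between -0.0095 and 0.0065 m and y of cartridge_b in the frame of rack_bed between -0.0895 and 0.0895 m and z of cartridge_b in the frame of rack_bed between -0.004 and 0.006 m and angle between the x axis of cartridge_b and the x axis of rack_bed, either way round below 0.15 rad and angle between the z axis of cartridge_b and the z axis of rack_bed, either way round below 0.1 rad)) and (((x of cartridge_c in the frame of tray between -0.075 and 0.075 m and y of cartridge_c in the frame of tray between -0.118 and 0.118 m and z of cartridge_c in the frame of tray between -0.005 and 0.06 m) and angle between cartridge_c's own z axis and vertical below 0.1 rad and z of cartridge_c in the frame of tray between 0 and 0.012 m) or (x of cartridge_c in the frame of rack_bed between -0.0095 and 0.0065 m and y of cartridge_c in the frame of rack_bed between -0.0895 and 0.0895 m and z of cartridge_c in the frame of rack_bed between -0.004 and 0.006 m and angle between the x axis of cartridge_c and the x axis of rack_bed, either way round below 0.15 rad and angle between the z axis of cartridge_c and the z axis of rack_bed, either way round below 0.1 rad))); the robot touches nothing.
It fails at once if the specimen cup was pushed away or knocked over (distance of specimen_cup from where it was at the start of the episode above 0.03 m or angle between specimen_cup's own z axis and vertical above 0.5 rad).
It fails at once if the canister was pushed away or knocked over (distance of canister from where it was at the start of the episode above 0.03 m or angle between canister's own z axis and vertical above 0.5 rad).
It fails at once if the carton was pushed away or knocked over (distance of carton from where it was at the start of the episode above 0.03 m or angle between carton's own z axis and vertical above 0.5 rad).
It also fails if it takes over 72 s, if anything falls off the work surface, if the arm or the gripper's body presses on something with over 40 N, if the wrist force passes 120 N, or if a joint passes its speed limit or range.

ROBOT

A 6-joint arm with a two-finger parallel gripper is mounted at the origin on a cart in front of the work surface, level with it; the furniture and walls round the work are solid. World frame = base frame: x ahead of the robot, y to its left, z up, the work surface at z = 0. Lengths are in m, angles in rad, forces in N, time in s.
With the tool pointing down it reaches from about 0.4 to 0.825 m from the base axis. Payload 7 kg.
Tool frame: the origin (TCP) lies midway between the tips of the shut fingers; the grasp point (between the pads) lies arm.hold_point_z behind it (arm.hold_point_z is the distance from the TCP to the grasp point, in m); z points along the fingers, y is the line along which they close (so a half turn about z gives the same grasp; the last joint's range is limited). The gripper opens to 88 mm and grips with 3 to 60 N. Pads are 19 mm wide; open, the fingers measure 130 mm over their backs; the gripper's body (78 mm by 193 mm) begins 47 mm behind the grasp point.
Start: joints at [-0.934, 0.359, 0.012, 0, -1.224, -0.288], TCP at [0.231, -0.634, 0.227] pointing down, gripper open.
Joint ranges: [-3.07, 3.07], [-1.43, 2.12], [-1.02, 1.25], [-3.03, 1.67], [-3.05, -0], [-3.03, 3.03]. Speed limits (rad/s): [2.39, 2.39, 3.01, 3.14, 3.14, 3.14].

INTERFACE

Orientations are given as [roll, pitch, yaw] about the fixed x, y, z axes, in that order (R = Rz(yaw) Ry(pitch) Rx(roll)).
In Python, from station import arm gives the robot as it stands.
- The arm moves only by the shell command python3 -m crank 'ROWS' [OPENING] [FORCE]. ROWS is JSON, a list that holds one entry, the list of rows, each a list of 4 numbers: the shift along the tool's x, y, z in units of 25 mm (1.0 is 25 mm), then the turn about the tool's z in units of 5 degrees (1.0 is 5 degrees). A call has 1 to 12 rows; each row is the pose to reach, as a shift and turn from the pose commanded when the call began, along the tool's axes at that moment; what a row does not reach only later rows make up. A row lasts 1/8 s, in which the tool goes at most 62.5 mm and 10.7 degrees, less where a joint would pass 70% of its speed; a pose out of reach is approached as far as the arm can. A call with a gripper value outside its range is refused whole. OPENING is the closure, from 0 (fully open) to 1 (shut), set as the call begins (- or left out, the last holds). The fingers move at their own pace and stop on an object; FORCE is the grip in N (left out, the last holds). Time passes only in rows, so rows that repeat a pose let the fingers close. It gives the time, the measured TCP pose, the force, the opening and the grip force at its end, in the units of the state.
- arm.get_state(): the state, without advancing time (a new reading comes with each control period).
- arm.grab_frame(name): name is "side" or "top" or "wrist"; returns (picture, depth): 400x640x3 uint8, red, green, blue; 400x640 float32, m along the optical axis (not along the pixel's ray), 0 where there is no reading.
- arm.get_calibration(name): a dict with "mtx" (3x3 intrinsics, pixels), "R" (3x3) and "t" (3): a world point X has camera coordinates R X + t; the wrist camera has in their place "mount" (4x4, takes a point from camera to tool coordinates, whose origin is the TCP and whose axes are the flange's). Camera axes: x right, y down, z forward; pixel columns grow to the right and rows downward; lengths in m; the calibration is good to about 2 mm. A picture is of the moment at which its call begins: read the wrist's pose just before it. get_calibration takes no time and is no camera call.
- arm.job_done(): hands the job in; it is judged then, once.
Trained networks look in the newest picture that a camera, given by its name, has taken for a name from the list of things; names that differ only in an ending like _2 or _b are one class to them, and where a whole thing is asked for, a point or a joint stands for the part that bears it (a point fixed in the world has none). Each returns a list of dicts, best first, with "score" (0 to 1); they miss things now and then, are a little off and sometimes report something else, mostly with a low value. They report only what shows in the picture. A call takes as long as a camera call.
- arm.recognise(thing, camera): "extent" ([left, top, width, height] in pixels, round what is visible of it).
- arm.trace(thing, camera): "mask" (400x640 bool, what is visible of it) and "extent" ([left, top, width, height] in pixels, round what is visible of it).
The state is a dict: "t": time; "q": joint angles; "qd": joint speeds; "joint_efforts": joint torques, N m; "eef_pos": TCP position; "ee_rot": TCP orientation; "force": force on the tool from outside, world axes, zero at the start; "moment": the same for the moment, N m; "width": finger opening in m; "gripper_force": force on a finger pad.
Only numpy, scipy, OpenCV 4.12 (cv2) and the standard library are available. Lean on these libraries where they do the work, as an engineer would, in place of code of your own. Each camera call takes 0.05 s, during which the arm holds its last target. There are 200 camera calls.

## Working session

There is one attempt and no reset: what is moved stays moved. The work goes in short steps, Python scripts to look and compute and a shell command to move; the robot and the scene stay as the last step left them, time stands still between calls to the robot, and variables do not carry over. Pictures are saved under pics/ and viewed, at most 10 in all, crops included, and the job is handed in when it is done.

```bash
ls; mkdir -p pics; cat > h.py <<'E'
from station import arm
import numpy as np, cv2
def grab(n,save=None):
    s=arm.get_state(); im,d=arm.grab_frame(n)
    if save: cv2.imwrite('pics/'+save,im[:,:,::-1])
    return s,im,d
def world(n,d,mask,s=None):
    c=arm.get_calibration(n);K=np.array(c['mtx'])
    v,u=np.nonzero(mask&(d>0));z=d[v,u]
    P=np.stack([(u-K[0,2])/K[0,0]*z,(v-K[1,2])/K[1,1]*z,z],1)
    if 'R' in c: return (P-np.array(c['t']))@np.array(c['R'])
    from scipy.spatial.transform import Rotation as Ro
    M=np.array(c['mount']);P=P@M[:3,:3].T+M[:3,3]
    r=Ro.from_euler('xyz',s['ee_rot']).as_matrix()
    return P@r.T+np.array(s['eef_pos'])
def rect(P):
    (c,w,a)=cv2.minAreaRect((P[:,:2]*1000).astype(np.float32)); return np.round(c,1),np.round(w,1),round(a,1)
E
python3 - <<'E'
from h import *
s,im,d=grab('top','top1.png')
print(s, arm.hold_point_z)
for t in ['carrier','cartridge_a','rack_bed','tray','canister','carton','specimen_cup']:
    for r in arm.trace(t,'top')[:4]:
        m=r['mask'];P=world('top',d,m)
        if len(P)<20: continue
        h=np.percentile(P[:,2],[5,50,95]).round(3)
        top=P[P[:,2]>h[2]-0.008] if t.startswith('cart') and t!='carrier' else P
        print(t,round(r['score'],2),r['extent'],h,rect(top),P.mean(0).round(3))
grab('side','side1.png')
E
```

```text
pics
{'t': 0.0, 'q': array([-9.33910324e-01,  3.59380056e-01,  1.10586649e-02, -3.43573688e-04,
       -1.22410959e+00, -2.88139052e-01]), 'qd': array([ 0.00074684,  0.00015756, -0.00062639,  0.00102983, -0.00129076,
       -0.00117853]), 'joint_efforts': array([ 1.42976420e-03, -5.82725823e+01,  2.93052900e+01,  6.99705496e+00,
        6.90956818e-03, -1.80312009e-04]), 'eef_pos': array([ 0.2304883 , -0.63390371,  0.22562821]), 'ee_rot': array([ 3.13993360e+00, -1.54895394e-04, -2.79296258e+00]), 'force': array([-1.50082394,  0.03451125, -0.52679577]), 'moment': array([-0.00014706, -0.00256914, -0.03371655]), 'gripper_force': 0.0, 'width': 0.08733142587157182} 0.0188
carrier 0.65 [256.4, 222.0, 139.3, 52.2] [0.005 0.011 0.056] (array([461.9, -57.5]), array([131.9, 374.6]), 2.2) [ 0.466 -0.079  0.019]
cartridge_a 0.94 [261.3, 225.1, 18.1, 52.7] [0.014 0.053 0.058] (array([448.6,  88.1]), array([119.7,  45.8]), 2.8) [0.449 0.087 0.05 ]
cartridge_a 0.91 [341.2, 223.4, 21.5, 46.5] [0.026 0.053 0.057] (array([ 461.9, -124.9]), array([117.8,  45.3]), 1.5) [ 0.461 -0.125  0.051]
cartridge_a 0.66 [300.2, 224.8, 18.2, 46.9] [0.048 0.053 0.058] (array([455.6, -12.1]), array([119.6,  44.6]), 2.1) [ 0.456 -0.012  0.053]
tray 0.97 [328.7, 147.2, 86.6, 55.6] [0.001 0.006 0.021] (array([ 660.3, -185.9]), array([153.2, 244.1]), 3.2) [ 0.659 -0.185  0.007]
canister 0.55 [346.7, 109.9, 16.4, 23.0] [0.001 0.109 0.116] (array([ 802.8, -130.7]), array([40.5, 70.3]), 78.0) [ 0.785 -0.126  0.082]
carton 0.61 [420.2, 225.2, 36.0, 19.5] [0.035 0.105 0.109] (array([ 490.3, -343.4]), array([58.8, 47.6]), 89.8) [ 0.491 -0.337  0.095]
specimen_cup 0.96 [182.7, 195.3, 22.5, 21.6] [0.038 0.07  0.075] (array([567.9, 290. ]), array([59.6, 60. ]), 61.6) [0.568 0.289 0.068]
```

View pics/top1.png

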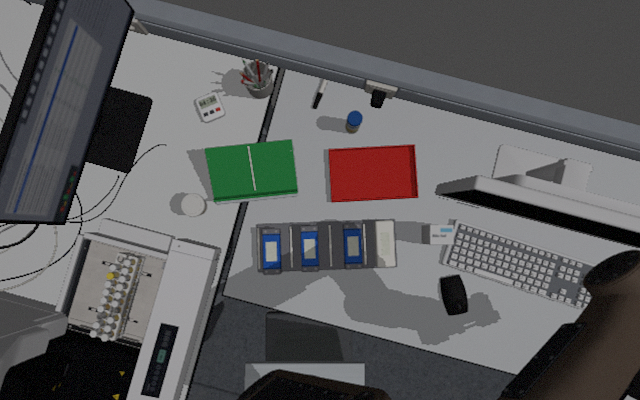

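View pics/side1.png

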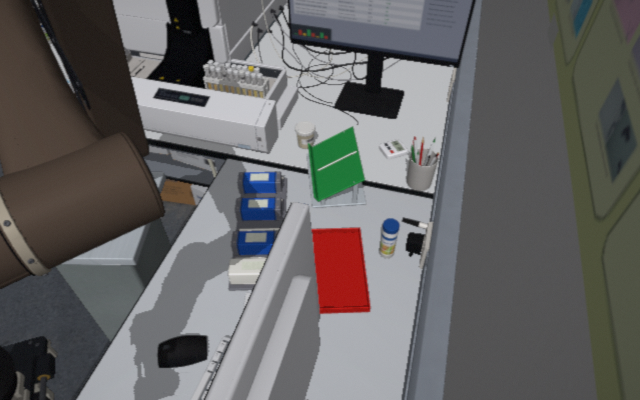

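```bash
python3 - <<'E'
from h import *
s,im,d=grab('top')
hsv=cv2.cvtColor(im,cv2.COLOR_RGB2HSV)
V,U=np.mgrid[:400,:640]
reg=(V>125)&(V<215)&(U>195)&(U<430)
g=reg&(hsv[...,0]>50)&(hsv[...,0]<75)&(hsv[...,1]>150)
P=world('top',d,g);A=np.c_[P[:,:2],np.ones(len(P))];k=np.linalg.lstsq(A,P[:,2],rcond=None)[0]
r=np.abs(A@k-P[:,2])<.008
k=np.linalg.lstsq(A[r],P[r,2],rcond=None)[0]
print('bed',rect(P[r]),'slope',np.degrees(np.arctan(np.hypot(*k[:2]))),'dir',np.degrees(np.arctan2(k[1],k[0])),P[r].min(0),P[r].max(0),'z at rect c',k@np.r_[np.array(rect(P[r])[0])/1000,1])
t=reg&((hsv[...,0]<6)|(hsv[...,0]>174))&(hsv[...,1]>150)
P=world('top',d,t);print('tray all',rect(P)); P=P[P[:,2]<.010]; print('floor',rect(P),np.median(P[:,2]))
b=(V>210)&(V<285)&(U>366)&(U<405)&(hsv[...,1]<60)
P=world('top',d,b);P=P[(P[:,2]>.045)&(P[:,2]<.065)];print('box',rect(P),np.median(P[:,2]))
E
```

```text
bed (array([656.6, 136.9]), array([131.1, 221.7]), 6.5) slope 29.483081009540548 dir 5.911100136493879 [0.58468462 0.02219089 0.02980456] [0.73113751 0.25377302 0.10732891] z at rect c 0.06493181902152262
tray all (array([ 656.9, -184.5]), array([143.5, 233.2]), 3.1)
floor (array([ 656.7, -184.8]), array([142.1, 228.5]), 3.3) 0.005141250565876266
box (array([ 468.6, -209.3]), array([120.9,  48.4]), 1.8) 0.05353518343929929
```

```bash
cat > to.py <<'E'
import sys
from h import *
# python3 to.py x y z(grasp point) yawdeg [x y z yaw ...]: rows in units, from current measured pose
s=arm.get_state();p=s['eef_pos'];y0=s['ee_rot'][2]
a=list(map(float,sys.argv[1:]))
for i in range(0,len(a),4):
    x,y,z,w=a[i:i+4];D=np.array([x,y,z-arm.hold_point_z])-p
    t=-((w-np.degrees(y0)+180)%360-180)
    u=np.array([np.cos(y0)*D[0]+np.sin(y0)*D[1],np.sin(y0)*D[0]-np.cos(y0)*D[1],-D[2]])/.025
    print(u.round(2),round(t/5,2))
E
python3 to.py .46 -.125 .26 -177.5; cat >> h.py <<'E'
def carts(name='wrist.png'):
    s,im,d=grab('wrist',name)
    for r in arm.trace('cartridge_a','wrist')[:5]:
        P=world('wrist',d,r['mask'],s)
        if len(P)<50: continue
        h=np.percentile(P[:,2],90);T=P[abs(P[:,2]-h)<.006]
        print('cart',round(r['score'],2),np.round(r['extent']),round(h,4),rect(T))
    return s,im,d
E
```

```text
[-15.58  16.01  -0.59] 3.5
```

```bash
python3 -m crank '[[[-1.6,1.6,-0.1,0.4],[-3.2,3.2,-0.2,0.8],[-4.8,4.8,-0.3,1.2],[-6.4,6.4,-0.4,1.6],[-8,8,-0.6,2],[-9.6,9.6,-0.6,2.4],[-11.2,11.2,-0.6,2.8],[-12.8,12.8,-0.6,3.2],[-14.4,14.4,-0.6,3.5],[-15.6,16,-0.6,3.5],[-15.6,16,-0.6,3.5],[-15.6,16,-0.6,3.5]]]' 0.25 10
python3 -c "
from h import *
carts('w1.png'); print(arm.get_state()['width'])"
```

```text
t: 2.0
eef_pos: [0.4604, -0.125, 0.2417]
ee_rot: [-3.142, 0.0, -3.097]
force: [0.4, 0.1, -0.1]
width: 0.0657
gripper_force: 0.0
cart 0.95 [464. 127.  69.  97.] 0.0541 (array([446.5,  85.6]), array([119.3,  45.9]), 2.0)
cart 0.91 [384. 121.  58. 106.] 0.0542 (array([453.7, -13.7]), array([120.1,  46.8]), 2.5)
cart 0.63 [300. 123.  40. 104.] 0.0543 (array([ 460. , -126.8]), array([118.6,  45.2]), 2.1)
0.06574026590256041
```

View pics/w1.png

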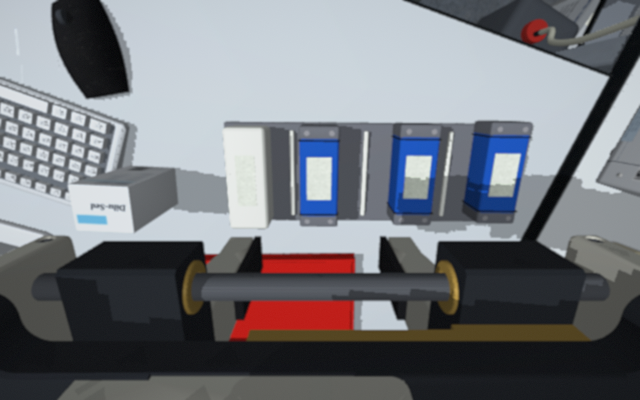

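```bash
cat >> h.py <<'E'
def feel(n=14):
    M=[];F=[]
    for i in range(n):
        arm.grab_frame('wrist');s=arm.get_state();M.append(s['moment']);F.append(s['force'])
    M=np.array(M);y=s['ee_rot'][2]
    my=-np.sin(y)*M[:,0]+np.cos(y)*M[:,1]
    print('t',s['t'],'pos',s['eef_pos'].round(4),'width',round(s['width'],4),'F',np.mean(F,0).round(2),'M',M.mean(0).round(4),'My_toolframe',my.mean().round(4),'sd',my.std().round(3))
E
python3 -m crank '[[[0,0.05,2.4,0],[0,0.05,4.8,0],[0,0.05,7,0],[0,0.05,8.4,0],[0,0.05,8.82,0],[0,0.05,8.82,0]]]' 0.25 20
python3 -m crank '[[[0,0,0,0],[0,0,0,0],[0,0,0,0],[0,0,0,0]]]' 0.7 20
```

```text
t: 2.85
eef_pos: [0.4605, -0.1246, 0.0212]
ee_rot: [-3.141, -0.001, -3.099]
force: [0.4, -0.1, -0.3]
width: 0.066
gripper_force: 0.0
t: 3.35
eef_pos: [0.4614, -0.124, 0.0223]
ee_rot: [-3.141, 0.002, -3.098]
force: [-1.0, -3.1, 7.6]
width: 0.0461
gripper_force: 20.0
```

```bash
python3 -m crank '[[[0,0,-1,0],[0,0,-2.4,0],[0,0,-2.8,0],[0,0,-2.8,0],[0,0,-2.8,0],[0,0,-2.8,0]]]'
python3 -c "
from h import *
feel()"; python3 to.py .372 -.208 .110 -177.9
```

```text
t: 4.1
eef_pos: [0.4596, -0.1239, 0.09]
ee_rot: [-3.142, -0.002, -3.098]
force: [0.1, -0.1, -4.0]
width: 0.0459
gripper_force: 20.0
t 4.8 pos [ 0.4604 -0.1239  0.0911] width 0.0457 F [ 0.19  0.33 -3.32] M [-0.0275 -0.0168 -0.0056] My_toolframe 0.0155 sd 0.034
[ 3.68 -3.21 -0.  ] 0.08
```

```bash
python3 -m crank '[[[0.6,-0.5,0,0],[1.6,-1.4,0,0],[2.8,-2.4,0,0],[3.6,-3.1,0,0],[3.68,-3.2,0,0],[3.68,-3.2,0.6,0],[3.68,-3.2,1.1,0],[3.68,-3.2,1.4,0],[3.68,-3.2,1.6,0],[3.68,-3.2,1.74,0],[3.68,-3.2,1.74,0],[3.68,-3.2,1.74,0]]]'
python3 -c "
from h import *
grab('side','side2.png');grab('wrist','w2.png')
import cv2;a=cv2.imread('pics/side2.png')[100:330,130:400];b=cv2.imread('pics/w2.png');a=cv2.resize(a,(470,400));cv2.imwrite('pics/c2.png',np.hstack([a,b[:,150:480]]))"
```

```text
t: 6.3
eef_pos: [0.3688, -0.2078, 0.0466]
ee_rot: [3.141, -0.006, -3.099]
force: [-7.6, -3.3, 2.2]
width: 0.0456
gripper_force: 20.0
```

View pics/c2.png

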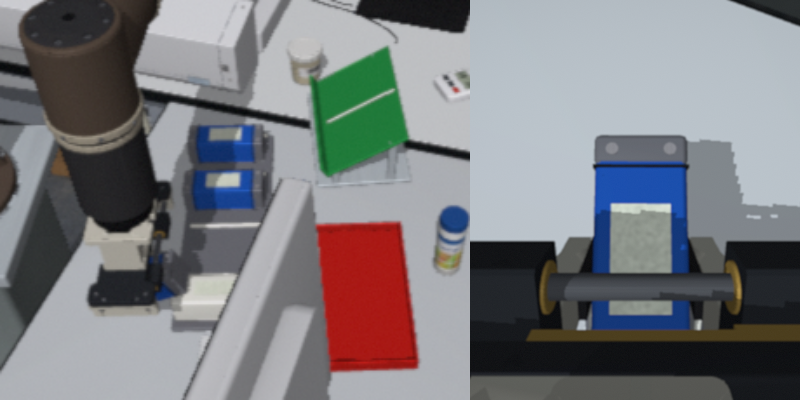

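```bash
cat >> h.py <<'E'
def tilt():
    s,im,d=grab('wrist')
    hsv=cv2.cvtColor(im,cv2.COLOR_RGB2HSV)
    V,U=np.mgrid[:400,:640]
    m=(V>120)&(V<235)&(U>285)&(U<345+50)&(hsv[...,0]>105)&(hsv[...,0]<125)&(hsv[...,1]>150)
    P=world('wrist',d,m,s);P=P[abs(P[:,2]-np.median(P[:,2]))<.05]
    A=np.c_[P[:,:2],np.ones(len(P))];k=np.linalg.lstsq(A,P[:,2],rcond=None)[0]
    for _ in range(3):
        r=abs(A@k-P[:,2])<.004;k=np.linalg.lstsq(A[r],P[r,2],rcond=None)[0]
    print('tilt x,y',np.degrees(np.arctan(k[:2])).round(1),r.sum(),'top z at grasp x rel grasp',(k@np.r_[s['eef_pos'][:2],1]-s['eef_pos'][2]-.0188).round(4))
E
python3 -c "
from h import *
tilt()"
python3 -m crank '[[[0,0,-0.8,0],[0,0,-1.8,0],[0,0,-2,0],[0,0,-2,0],[0,0,-2,0]]]'
python3 -c "
from h import *
feel();tilt()"
```

```text
tilt x,y [24.3  0.9] 3694 top z at grasp x rel grasp 0.0177
t: 7.08
eef_pos: [0.3713, -0.2077, 0.0966]
ee_rot: [3.141, -0.002, -3.098]
force: [-0.9, -0.3, -3.6]
width: 0.0458
gripper_force: 20.0
t 7.775 pos [ 0.372  -0.2078  0.0976] width 0.0457 F [ 0.14 -0.1  -3.49] M [-0.016  -0.0308 -0.0017] My_toolframe 0.03 sd 0.033
tilt x,y [24.9  0.8] 3691 top z at grasp x rel grasp 0.018
```

```bash
python3 -m crank '[[[-0.24,0,0.6,0],[-0.24,0,1.2,0],[-0.24,0,1.7,0],[-0.24,0,2,0],[-0.24,0,2.16,0],[-0.24,0,2.16,0],[-0.24,0,2.16,0],[-0.24,0,1.4,0],[-0.24,0,0,0],[-0.24,0,0,0],[-0.24,0,0,0]]]'
python3 -c "
from h import *
tilt();feel();tilt()"
```

```text
t: 9.2
eef_pos: [0.3779, -0.2074, 0.0972]
ee_rot: [3.141, 0.001, -3.099]
force: [-0.6, 0.9, -3.6]
width: 0.0457
gripper_force: 20.0
tilt x,y [35.3  1.6] 3446 top z at grasp x rel grasp 0.0225
t 9.95 pos [ 0.378  -0.2075  0.0976] width 0.0458 F [-0.04 -0.05 -3.31] M [-0.0144 -0.025  -0.0091] My_toolframe 0.0244 sd 0.027
tilt x,y [35.5  1.6] 3455 top z at grasp x rel grasp 0.0226
```

```bash
cat > place.py <<'E'
import sys
from h import *
# bed target: xb yb zb -> world
c=np.array([.6566,.1369,.065]);w=np.radians(6);C,S=np.cos(np.pi/6),.5
X=np.array([C*np.cos(w),C*np.sin(w),S]);Y=np.array([-np.sin(w),np.cos(w),0]);Z=np.cross(X,Y)
if __name__=='__main__':
    a=list(map(float,sys.argv[1:4]));print((c+X*a[0]+Y*a[1]+Z*a[2]).round(4))
E
python3 - <<'E'
from h import *
s,im,d=grab('wrist');r=arm.trace('cartridge_a','wrist')
th=np.radians(35.4);w=s['ee_rot'][2]+np.pi
ax=np.array([np.cos(th)*np.cos(w),np.cos(th)*np.sin(w),np.sin(th)]);zz=np.array([-np.sin(th)*np.cos(w),-np.sin(th)*np.sin(w),np.cos(th)])
g=s['eef_pos']+[0,0,.0188]
for q in r[:3]:
    P=world('wrist',d,q['mask'],s)-g
    P=P[(np.linalg.norm(P,axis=1)<.09)]
    if len(P)<100: continue
    k=P@zz;T=P[abs(k-np.percentile(k,80))<.004]
    print(q['score'],np.round(q['extent']),'top',np.median(T@zz).round(4),'axis ext',np.percentile(T@ax,[.5,1,99,99.5]).round(4))
E
python3 place.py -2 -55 27
```

```text
0.96 [270. 138. 104. 192.] top 0.0188 axis ext [-0.064  -0.0633  0.0272  0.0275]
[ -8.7429 -56.154   22.4477]
```

```bash
python3 place.py .0015 -.055 .0255; python3 -c "
import subprocess
from place import *
p=c+X*.0015-Y*.055+Z*.0255
print(subprocess.run(['python3','to.py']+[str(v) for v in (p[0],p[1],.16,-174,p[0],p[1],p[2],-174)],capture_output=True,text=True).stdout)"
```

```text
[0.651  0.081  0.0878]
[-11.41  11.06  -1.74] -0.7
[-11.41  11.06   1.14] -0.7
```

```bash
python3 -m crank '[[[0,0,-1.2,0],[-1,1,-2.4,0],[-2.4,2.4,-3.2,-0.1],[-4,4,-3.2,-0.2],[-5.6,5.6,-3.2,-0.4],[-7.2,7.2,-3.2,-0.6],[-8.8,8.8,-3.2,-0.7],[-10.4,10.2,-3,-0.7],[-11.4,11.06,-2.4,-0.7],[-11.4,11.06,-1.4,-0.7],[-11.4,11.06,-0.6,-0.7],[-11.4,11.06,-0.6,-0.7]]]'
python3 to.py .651 .081 .0878 -174
```

```text
t: 11.6
eef_pos: [0.6493, 0.0807, 0.1103]
ee_rot: [-3.141, -0.004, -3.037]
force: [0.7, -0.2, -3.4]
width: 0.046
gripper_force: 20.0
[-0.07  0.01  1.65] -0.01
```

```bash
python3 -m crank '[[[0,0,0.7,0],[0,0,1.2,0],[0,0,1.5,0],[0,0,1.65,0],[0,0,1.68,0]]]'
python3 -c "
from h import *
tilt()"
python3 -m crank '[[[0,0,0,0],[0,0,0,0],[0,0,0,0]]]' 0.25 20
python3 -m crank '[[[0,0,-1.2,0],[0,0,-3,0],[0,0,-5,0],[1.5,0,-6.5,0],[2.5,0,-6.5,0],[2.5,0,-6.5,0],[2.5,0,-6.5,0]]]'
cat > bed.py <<'E'
from h import *
from place import X,Y,Z,c
for cam in ['top','wrist']:
    s,im,d=grab(cam,'bed_%s_%d.png'%(cam,arm.get_state()['t']*100))
    for q in arm.trace('cartridge_a',cam)[:5]:
        P=world(cam,d,q['mask'],s)
        B=(P-c)@np.stack([X,Y,Z],1)
        if len(P)<50 or abs(np.median(B[:,0]))>.1 or abs(np.median(B[:,1]))>.12: continue
        k=np.median(B[:,2]);T=B[abs(B[:,2]-np.percentile(B[:,2],70))<.005]
        A=np.c_[T[:,:2],np.ones(len(T))];f=np.linalg.lstsq(A,T[:,2],rcond=None)[0]
        print(cam,round(q['score'],2),np.round(q['extent']),'topz',np.median(T[:,2]).round(4),rect(T),'relslope',np.degrees(f[:2]).round(1))
E
python3 bed.py
```

```text
t: 12.22
eef_pos: [0.652, 0.0811, 0.072]
ee_rot: [-3.141, 0.003, -3.036]
force: [-0.1, -0.8, 6.1]
width: 0.046
gripper_force: 20.0
tilt x,y [31.8  3.5] 3573 top z at grasp x rel grasp 0.0223
t: 12.65
eef_pos: [0.6507, 0.0811, 0.0705]
ee_rot: [3.142, -0.0, -3.037]
force: [-0.5, -0.1, -0.8]
width: 0.0646
gripper_force: 0.0
t: 13.52
eef_pos: [0.5888, 0.0746, 0.233]
ee_rot: [-3.142, 0.0, -3.037]
force: [-0.1, 0.9, -0.5]
width: 0.0659
gripper_force: 0.0
wrist 0.88 [300. 184.  44.  86.] topz 0.0444 (array([-16.1, -54.6]), array([93.2, 45.8]), 0.1) relslope [-0.  0.]
```

```bash
python3 to.py .4545 -.013 .1 -177.6 .4545 -.013 .044 -177.6
```

```text
[ 5.71 -2.92  6.04] 0.71
[ 5.71 -2.92  8.28] 0.71
```

```bash
python3 -m crank '[[[1.6,-0.8,0.5,0.2],[3.2,-1.6,1.5,0.5],[4.6,-2.4,3,0.71],[5.5,-2.9,4.8,0.71],[5.71,-2.92,6,0.71],[5.71,-2.92,7.4,0.71],[5.71,-2.92,8.1,0.71],[5.71,-2.92,8.28,0.71],[5.71,-2.92,8.28,0.71]]]' 0.25 20
python3 -m crank '[[[0,0,0,0],[0,0,0,0],[0,0,0,0],[0,0,0,0]]]' 0.7 20
python3 -m crank '[[[0,0,-1,0],[0,0,-2.2,0],[0,0,-2.8,0],[0,0,-2.8,0],[0,0,-2.8,0],[0,0,-2.8,0]]]'
python3 -c "
from h import *
feel();tilt()"; python3 to.py .378 -.2075 .11 -177.9
```

```text
t: 14.85
eef_pos: [0.4545, -0.0129, 0.0261]
ee_rot: [-3.141, -0.0, -3.099]
force: [0.5, 0.3, 0.1]
width: 0.0653
gripper_force: 0.0
t: 15.35
eef_pos: [0.4546, -0.0129, 0.0266]
ee_rot: [3.141, 0.001, -3.099]
force: [-0.8, -0.7, 7.0]
width: 0.0457
gripper_force: 20.0
t: 16.1
eef_pos: [0.4535, -0.0132, 0.0951]
ee_rot: [-3.141, -0.002, -3.099]
force: [0.5, 0.1, -3.3]
width: 0.0457
gripper_force: 20.0
t 16.8 pos [ 0.4542 -0.0129  0.0961] width 0.0459 F [ 0.26 -0.06 -3.53] M [-0.0064 -0.0247  0.0065] My_toolframe 0.0244 sd 0.019
tilt x,y [-0.7 -0.3] 3596 top z at grasp x rel grasp 0.007
[ 3.38 -7.65  0.19] 0.07
```

```bash
python3 -m crank '[[[0.5,-1,-0.3,0],[1.2,-2.5,-0.3,0],[2,-4,-0.3,0],[2.8,-5.5,-0.3,0],[3.5,-7,-0.2,0],[3.8,-7.65,0.1,0],[3.8,-7.65,0.7,0],[3.8,-7.65,1.2,0],[3.8,-7.65,1.5,0],[3.8,-7.65,1.75,0],[3.8,-7.65,1.87,0],[3.8,-7.65,1.87,0]]]'
python3 -c "
from h import *
tilt();print(arm.get_state()['eef_pos'])"
```

```text
t: 18.35
eef_pos: [0.3641, -0.208, 0.0484]
ee_rot: [3.141, -0.006, -3.099]
force: [-7.7, -2.9, 2.1]
width: 0.0459
gripper_force: 20.0
tilt x,y [26.5  0.9] 3517 top z at grasp x rel grasp 0.0127
[ 0.3642196  -0.20798255  0.04843806]
```

```bash
python3 -m crank '[[[0,0,-0.8,0],[-0.5,0,-1,0],[-0.5,0,-0.4,0],[-0.5,0,-0.1,0],[-0.5,0,0.04,0],[-0.5,0,0.04,0],[-0.5,0,0.04,0],[-0.5,0,-1,0],[-0.5,0,-2,0],[-0.5,0,-2,0],[-0.5,0,-2,0]]]'
python3 -c "
from h import *
tilt();feel();tilt()"
```

```text
t: 19.77
eef_pos: [0.3796, -0.2073, 0.0984]
ee_rot: [3.141, -0.001, -3.099]
force: [-0.4, 0.3, -3.7]
width: 0.0458
gripper_force: 20.0
tilt x,y [41.6  1.9] 3086 top z at grasp x rel grasp 0.0195
t 20.525 pos [ 0.3799 -0.2075  0.0993] width 0.0458 F [ 0.03 -0.1  -3.59] M [-0.0078 -0.0649  0.006 ] My_toolframe 0.0645 sd 0.03
tilt x,y [41.6  1.8] 3072 top z at grasp x rel grasp 0.0194
```

```bash
python3 to.py .621 -.133 .09 -176.8  .621 -.133 .069 -176.8 .659 -.131 .0335 -176.8
python3 - <<'E'
from h import *
s,im,d=grab('top')
m=np.zeros((400,640),bool);m[150:215,418:520]=1
P=world('top',d,m);P=P[P[:,2]>.08]
for lo in (.08,.15,.25,.35): 
    Q=P[(P[:,2]>lo)]
    if len(Q): print(lo,len(Q),'ymax',np.percentile(Q[:,1],99).round(3),'x',np.percentile(Q[:,0],[1,99]).round(3))
print(P[:,2].max())
E
```

```text
[-9.76  2.57  1.13] -0.15
[-9.76  2.57  1.97] -0.15
[-11.28   2.59   3.39] -0.15
0.08 2346 ymax -0.334 x [0.544 0.616]
0.15 2078 ymax -0.334 x [0.545 0.615]
0.25 1652 ymax -0.334 x [0.549 0.615]
0.35 1090 ymax -0.334 x [0.553 0.609]
0.4166360439937715
```

```bash
python3 -m crank '[[[0,0.3,-1.2,0],[-1,0.6,-2,0],[-2.5,1,-2,-0.1],[-4,1.4,-2,-0.15],[-5.5,1.8,-2,-0.15],[-7,2.2,-1.6,-0.15],[-8.5,2.5,-0.8,-0.15],[-9.6,2.57,0.2,-0.15],[-9.76,2.57,1.2,-0.15],[-9.76,2.57,1.2,-0.15]]]'
python3 to.py .621 -.133 .069 -176.8 .659 -.131 .0335 -176.8
```

```text
t: 21.88
eef_pos: [0.6193, -0.1329, 0.0666]
ee_rot: [3.141, -0.006, -3.086]
force: [-0.9, 0.6, -2.2]
width: 0.0461
gripper_force: 20.0
[-0.07 -0.01  0.65] -0.01
[-1.59 -0.01  2.07] -0.01
```

```bash
python3 -m crank '[[[-0.05,0,0.4,0],[-0.05,0,0.65,0],[-0.45,0,0.85,0],[-0.9,0,1.2,0],[-1.25,0,1.6,0],[-1.5,0,2,0],[-1.55,0,2.1,0],[-1.55,0,2.1,0],[-1.55,0,1.2,0],[-1.55,0,0.5,0],[-1.55,0,0.5,0],[-1.55,0,0.5,0]]]'
python3 -c "
from h import *
tilt();feel();tilt()"
```

```text
t: 23.38
eef_pos: [0.6589, -0.1307, 0.0562]
ee_rot: [3.141, -0.001, -3.086]
force: [-0.4, -0.0, -4.3]
width: 0.0455
gripper_force: 20.0
tilt x,y [5.  0.2] 4134 top z at grasp x rel grasp 0.018
t 24.125 pos [ 0.6596 -0.1308  0.0568] width 0.0457 F [ 0.05  0.19 -3.68] M [-0.0119 -0.1117  0.0052] My_toolframe 0.1109 sd 0.026
tilt x,y [5.1 0.2] 4128 top z at grasp x rel grasp 0.0181
```

```bash
python3 -m crank '[[[0,0,0.7,0],[0,0,1.4,0],[0,0,1.75,0],[0,0,1.86,0],[0,0,1.86,0]]]'
python3 -m crank '[[[0,0,0,0],[0,0,0,0],[0,0,0,0]]]' 0.25 20
python3 to.py .659 -.131 .17 -177 .4475 .086 .1 -177.6 .4475 .086 .045 -177.6
```

```text
t: 24.8
eef_pos: [0.6608, -0.1307, 0.0114]
ee_rot: [-3.141, 0.002, -3.085]
force: [-0.1, 2.0, 5.7]
width: 0.0457
gripper_force: 20.0
t: 25.18
eef_pos: [0.6594, -0.1309, 0.01]
ee_rot: [-3.142, -0.001, -3.086]
force: [0.6, -0.2, -0.5]
width: 0.0646
gripper_force: 0.0
[ 0.02 -0.   -5.65] 0.04
[ 7.98  9.13 -2.85] 0.16
[ 7.98  9.13 -0.65] 0.16
```

```bash
python3 -m crank '[[[0,0,-1.2,0],[0,0,-3,0],[0,0,-5,0],[0.8,0.9,-6,0],[2,2.3,-6,0],[3.3,3.8,-6,0.1],[4.6,5.3,-6,0.16],[5.9,6.8,-6,0.16],[7.2,8.2,-5.6,0.16],[7.98,9.13,-4.5,0.16],[7.98,9.13,-3.2,0.16],[7.98,9.13,-3.2,0.16]]]' 0.25 20
python3 -c "
from h import *
carts('w3.png')"; python3 to.py .4475 .086 .045 -177.6
```

```text
t: 26.68
eef_pos: [0.4462, 0.0854, 0.0889]
ee_rot: [-3.139, -0.004, -3.099]
force: [0.6, 0.2, 0.3]
width: 0.0659
gripper_force: 0.0
cart 0.61 [286. 136.  74. 168.] 0.0542 (array([446.6,  86.1]), array([120. ,  45.9]), 2.0)
[0.03 0.   2.59] -0.0
```

```bash
python3 -m crank '[[[0.03,0,1.2,0],[0.03,0,2.2,0],[0.03,0,2.59,0],[0.03,0,2.59,0]]]' 0.25 20
python3 -m crank '[[[0,0,0,0],[0,0,0,0],[0,0,0,0],[0,0,0,0]]]' 0.7 20
python3 -m crank '[[[0,0,-1,0],[0,0,-2.2,0],[0,0,-2.8,0],[0,0,-2.8,0],[0,0,-2.8,0],[0,0,-2.8,0]]]'
python3 -c "
from h import *
feel(13);tilt()"; python3 to.py .378 -.2075 .11 -177.9 .3676 -.2075 .0685 -177.9
```

```text
t: 27.28
eef_pos: [0.4475, 0.0859, 0.0259]
ee_rot: [-3.141, -0.0, -3.1]
force: [-0.7, -0.4, -0.3]
width: 0.0661
gripper_force: 0.0
t: 27.78
eef_pos: [0.4474, 0.0863, 0.0262]
ee_rot: [3.141, 0.001, -3.1]
force: [-1.6, 0.5, 7.5]
width: 0.0458
gripper_force: 20.0
t: 28.52
eef_pos: [0.4464, 0.0856, 0.0946]
ee_rot: [-3.141, -0.002, -3.1]
force: [-0.4, 0.3, -3.9]
width: 0.0459
gripper_force: 20.0
t 29.175 pos [0.447  0.086  0.0956] width 0.046 F [ 0.01  0.11 -3.32] M [ 0.004  -0.0219 -0.0101] My_toolframe 0.022 sd 0.03
tilt x,y [-0.8 -0.2] 3607 top z at grasp x rel grasp 0.0074
[  3.25 -11.61   0.18] 0.06
[  3.66 -11.6    1.84] 0.06
```

```bash
python3 -m crank '[[[0.4,-1.2,-0.3,0],[1,-3,-0.3,0],[1.7,-5.2,-0.3,0],[2.4,-7.4,-0.3,0],[3,-9.4,-0.3,0],[3.5,-11,-0.2,0],[3.66,-11.6,0.1,0],[3.66,-11.6,0.7,0],[3.66,-11.6,1.2,0],[3.66,-11.6,1.6,0],[3.66,-11.6,1.85,0],[3.66,-11.6,1.85,0]]]'
python3 -c "
from h import *
tilt()"
python3 -m crank '[[[0,0,-0.8,0],[-0.5,0,-1,0],[-0.5,0,-0.4,0],[-0.5,0,-0.1,0],[-0.5,0,0.02,0],[-0.5,0,0.02,0],[-0.5,0,0.02,0],[-0.5,0,-1,0],[-0.5,0,-2,0],[-0.5,0,-2,0],[-0.5,0,-2,0]]]'
python3 -c "
from h import *
tilt();feel();tilt()"
```

```text
t: 30.72
eef_pos: [0.3648, -0.2075, 0.0483]
ee_rot: [3.141, -0.005, -3.1]
force: [-4.6, -0.1, -0.7]
width: 0.0462
gripper_force: 20.0
tilt x,y [26.4  0.9] 3588 top z at grasp x rel grasp 0.0133
t: 32.15
eef_pos: [0.3801, -0.2069, 0.0986]
ee_rot: [3.141, -0.0, -3.1]
force: [-0.9, -0.3, -3.7]
width: 0.0459
gripper_force: 20.0
tilt x,y [41.7  1.8] 3020 top z at grasp x rel grasp 0.0197
t 32.9 pos [ 0.3802 -0.2071  0.0993] width 0.0455 F [-0.06  0.01 -3.31] M [-0.0049 -0.0572 -0.015 ] My_toolframe 0.057 sd 0.027
tilt x,y [41.5  2. ] 3031 top z at grasp x rel grasp 0.0195
```

```bash
python3 to.py .427 -.126 .09 -177.9 .427 -.126 .073 -177.9 .465 -.126 .0375 -177.9
```

```text
[-2.01  3.16  1.13] 0.06
[-2.01  3.16  1.81] 0.06
[-3.53  3.1   3.23] 0.06
```

```bash
python3 -m crank '[[[0,0.8,-0.6,0],[0,2,-0.6,0],[-1,3,-0.6,0],[-2,3.13,0.3,0],[-2,3.13,1.2,0],[-2,3.13,1.75,0],[-2.4,3.12,2.0,0],[-2.85,3.1,2.35,0],[-3.2,3.1,2.75,0],[-3.45,3.1,3.15,0],[-3.5,3.1,3.27,0],[-3.5,3.1,3.27,0]]]'
python3 -m crank '[[[0,0,-1,0],[0,0,-2.2,0],[0,0,-2.2,0],[0,0,-2.2,0]]]'
python3 -c "
from h import *
tilt();feel()"; python3 to.py .661 -.236 .12 -176.8 .661 -.236 .0325 -176.8
```

```text
t: 34.45
eef_pos: [0.465, -0.126, 0.0175]
ee_rot: [-3.142, 0.001, -3.1]
force: [0.8, -0.0, -3.7]
width: 0.0456
gripper_force: 20.0
t: 34.95
eef_pos: [0.4639, -0.126, 0.0722]
ee_rot: [3.141, 0.0, -3.1]
force: [0.1, 0.5, -3.6]
width: 0.0458
gripper_force: 20.0
tilt x,y [ 0.4 -0.2] 4450 top z at grasp x rel grasp 0.0175
t 35.7 pos [ 0.4644 -0.126   0.0726] width 0.0456 F [ 0.07 -0.06 -3.11] M [-0.0189 -0.1122  0.0093] My_toolframe 0.1113 sd 0.029
[-7.68 -4.72 -1.15] -0.16
[-7.68 -4.72  2.35] -0.16
```

```bash
python3 -m crank '[[[-0.5,0,-1.2,0],[-2,0,-1.8,0],[-3.8,0,-1.8,-0.1],[-5.6,-0.6,-1.8,-0.16],[-7,-1.6,-1.5,-0.16],[-7.68,-3,-1.2,-0.16],[-7.68,-4.2,-0.8,-0.16],[-7.68,-4.56,0.4,-0.16],[-7.68,-4.56,1.4,-0.16],[-7.68,-4.56,2.1,-0.16],[-7.68,-4.56,2.42,-0.16],[-7.68,-4.56,2.44,-0.16]]]'
python3 -m crank '[[[0,0,0,0],[0,0,0,0],[0,0,0,0]]]' 0.25 20
python3 -m crank '[[[0,0,-1.2,0],[0,0,-3,0],[0,0,-5,0],[0.5,1.5,-6,0],[2,3,-6,0],[3.5,4.5,-6,0],[4,6.5,-6,0],[4,8.5,-6,0],[4,10,-6,0],[4,11,-6,0],[4,11,-6,0]]]'
python3 to.py .59 .075 .25 -174
python3 bed.py
python3 - <<'E'
from h import *
s,im,d=grab('top')
for q in arm.trace('cartridge_a','top')[:5]:
    P=world('top',d,q['mask']);T=P[P[:,2]>np.percentile(P[:,2],90)-.006];A=np.c_[T[:,:2],np.ones(len(T))]
    print(round(q['score'],2),rect(T),np.median(T[:,2]),np.linalg.lstsq(A,T[:,2],rcond=None)[0][:2].round(3))
im=im[90:290,190:440];cv2.imwrite('pics/end.png',cv2.resize(im[:,:,::-1],(750,600)))
E
```

```text
t: 37.2
eef_pos: [0.663, -0.2322, 0.0148]
ee_rot: [-3.14, 0.004, -3.084]
force: [-2.9, 1.2, 14.9]
width: 0.046
gripper_force: 20.0
t: 37.58
eef_pos: [0.6609, -0.2318, 0.0114]
ee_rot: [3.142, -0.0, -3.086]
force: [-0.0, -1.1, -0.4]
width: 0.0649
gripper_force: 0.0
t: 38.95
eef_pos: [0.5458, 0.0386, 0.1616]
ee_rot: [3.142, 0.0, -3.084]
force: [-0.7, -0.0, -0.3]
width: 0.0656
gripper_force: 0.0
[-1.85  1.35 -2.78] -0.53
top 0.6 [259. 147.  25.  20.] topz 0.0431 (array([ 40.3, -53.4]), array([45.3, 39.8]), 88.7) relslope [ 0.6 -0.3]
wrist 0.56 [336. 248.  58.  83.] topz 0.0445 (array([-29.9, -55. ]), array([67.4, 44.9]), 0.7) relslope [0.1 0.2]
0.91 (array([ 641.6, -231.1]), array([96. , 45.4]), 4.0) 0.06141435518736824 [-0.07  -0.002]
0.72 (array([683.4,  86.5]), array([45.7, 27.5]), 87.2) 0.12811259902083172 [ 0.169 -0.   ]
0.63 (array([ 655.6, -129.3]), array([119.5,  44.9]), 3.2) 0.04967870993758597 [-0.004  0.004]
```

View pics/end.png

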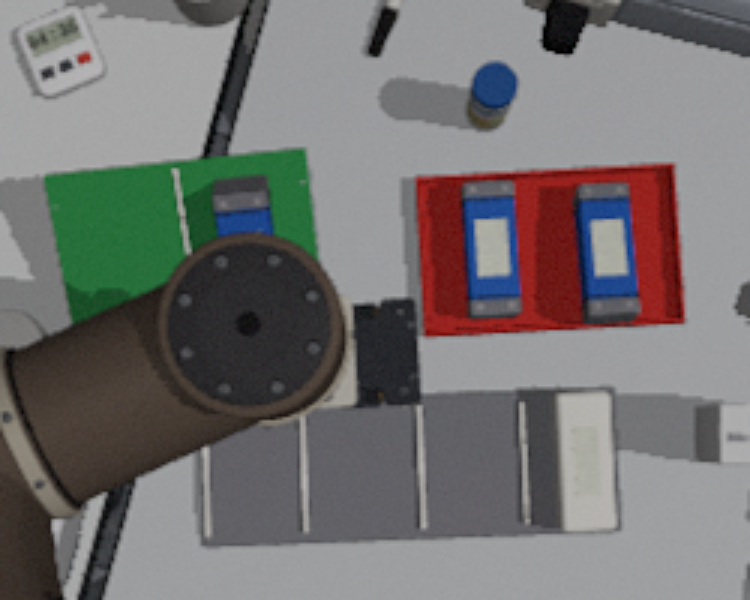

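```bash
python3 - <<'E'
from h import *
s,im,d=grab('top')
for q in arm.trace('cartridge_a','top')[:5]:
    P=world('top',d,q['mask'])
    if abs(P[:,1].mean()+.23)>.03: continue
    T=P[P[:,2]>.035];A=np.c_[T[:,:2],np.ones(len(T))]
    k=np.linalg.lstsq(A,T[:,2],rcond=None)[0]
    for _ in range(3):
        r=abs(A@k-T[:,2])<.005;k=np.linalg.lstsq(A[r],T[r,2],rcond=None)[0]
    print(rect(T[r]),k,T[r].min(0),T[r].max(0),r.sum())
E
python3 to.py .655 -.232 .17 -176.8 .655 -.232 .0395 -176.8
```

```text
(array([ 653.8, -230.6]), array([119.5,  45.9]), 3.1) [-0.13362408 -0.00163885  0.14391237] [ 0.59330044 -0.25603041  0.04480122] [ 0.71433141 -0.20571311  0.06899621] 704
[ -3.77 -10.96   0.41] -0.01
[ -3.77 -10.96   5.63] -0.01
```

```bash
python3 -m crank '[[[-0.6,-1.2,0,0],[-2,-3,0,0],[-3.4,-5,0,0],[-3.77,-7,0,0],[-3.77,-9,0,0],[-3.77,-10.5,0.4,0],[-3.77,-10.93,2,0],[-3.77,-10.93,3.8,0],[-3.77,-10.93,5,0],[-3.77,-10.93,5.57,0],[-3.77,-10.93,5.57,0]]]' 0.25 20
python3 -m crank '[[[0,0,0,0],[0,0,0,0],[0,0,0,0],[0,0,0,0]]]' 0.7 20
python3 -m crank '[[[0,0,-0.6,0],[-0.33,0,-1,0],[-0.33,0,-1,0],[-0.33,0,-0.4,0],[-0.33,0,0,0],[-0.33,0,0.2,0],[-0.33,0,0.3,0],[-0.33,0,0.32,0],[-0.33,0,0.32,0]]]'
python3 -c "
from h import *
tilt()"
```

```text
t: 40.72
eef_pos: [0.6547, -0.2307, 0.0216]
ee_rot: [3.141, -0.002, -3.086]
force: [0.3, -0.1, 0.3]
width: 0.0655
gripper_force: 0.0
t: 41.22
eef_pos: [0.6561, -0.2308, 0.0238]
ee_rot: [-3.141, 0.002, -3.086]
force: [-0.7, -0.9, 6.7]
width: 0.0459
gripper_force: 20.0
t: 42.35
eef_pos: [0.6618, -0.2301, 0.0161]
ee_rot: [-3.141, -0.002, -3.086]
force: [-10.9, 3.3, 16.8]
width: 0.0457
gripper_force: 20.0
tilt x,y [-0.6 -0.2] 3963 top z at grasp x rel grasp 0.0136
```

```bash
python3 -m crank '[[[0,0,0,0],[0,0,0,0],[0,0,0,0]]]' 0.25 20
python3 -m crank '[[[0,0,-1.2,0],[0,0,-3,0],[0,0,-5,0],[0.5,1.2,-6,0],[2,2.2,-6,0],[4,2.6,-6,0],[6,2.6,-6,0],[8,2.6,-6,0],[8.6,2.6,-6,0],[8.6,2.6,-6,0]]]'
python3 - <<'E'
from h import *
from place import X,Y,Z,c
s,im,d=grab('top')
for q in arm.trace('cartridge_a','top')[:5]:
    P=world('top',d,q['mask'])
    onbed=P[:,1].mean()>0
    if onbed: P=(P-c)@np.stack([X,Y,Z],1)
    T=P[P[:,2]>.035];A=np.c_[T[:,:2],np.ones(len(T))]
    k=np.linalg.lstsq(A,T[:,2],rcond=None)[0]
    for _ in range(3):
        r=abs(A@k-T[:,2])<.005;k=np.linalg.lstsq(A[r],T[r,2],rcond=None)[0]
    print('bed' if onbed else 'tray',round(q['score'],2),rect(T[r]),np.median(T[r,2]),k[:2].round(3))
im=im[90:290,190:440];cv2.imwrite('pics/end2.png',cv2.resize(im[:,:,::-1],(750,600)))
E
```

```text
t: 42.78
eef_pos: [0.6635, -0.2301, 0.0139]
ee_rot: [-3.142, -0.0, -3.086]
force: [0.3, -0.7, 0.4]
width: 0.0647
gripper_force: 0.0
t: 44.02
eef_pos: [0.445, -0.1772, 0.1649]
ee_rot: [-3.141, 0.001, -3.086]
force: [0.8, 0.1, 0.8]
width: 0.0654
gripper_force: 0.0
tray 0.72 (array([ 655.7, -129.1]), array([119.6,  45. ]), 3.6) 0.04907817100546959 [ 0.    -0.007]
```

View pics/end2.png

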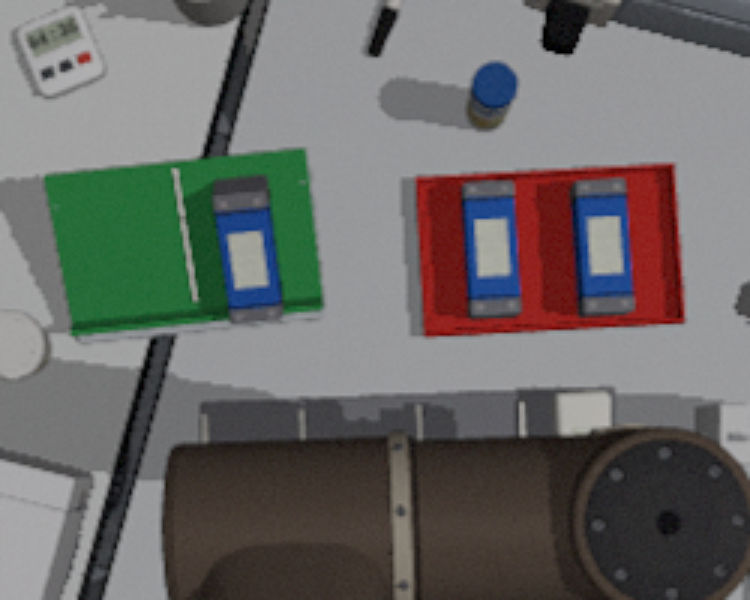

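```bash
python3 - <<'E'
from h import *
from place import X,Y,Z,c
s,im,d=grab('top')
for n,(u0,u1,v0,v1) in {'bed':(258,288,143,202),'tray':(378,405,145,200)}.items():
    m=np.zeros((400,640),bool);m[v0:v1,u0:u1]=1
    P=world('top',d,m)
    if n=='bed':P=(P-c)@np.stack([X,Y,Z],1)
    T=P[(P[:,2]>.035)&(P[:,2]<.075)];A=np.c_[T[:,:2],np.ones(len(T))]
    k=np.linalg.lstsq(A,T[:,2],rcond=None)[0]
    for _ in range(3):
        r=abs(A@k-T[:,2])<.004;k=np.linalg.lstsq(A[r],T[r,2],rcond=None)[0]
    print(n,rect(T[r]),np.median(T[r,2]),k[:2].round(3))
    if n=='bed':
        B=P[abs(P[:,2]-.018)<.01]; 
# lip: green points with bed z 0.010-0.022, low x
m=np.zeros((400,640),bool);m[140:215,200:300]=1
hsv=cv2.cvtColor(im,cv2.COLOR_RGB2HSV);m&=(hsv[...,0]>50)&(hsv[...,0]<75)&(hsv[...,1]>120)
P=(world('top',d,m)-c)@np.stack([X,Y,Z],1)
L=P[(P[:,2]>.014)&(P[:,2]<.024)];print('lip',len(L),np.percentile(L[:,0],[5,50,95]));F=P[abs(P[:,2])<.005];print('bed x',np.percentile(F[:,0],[.5,99.5]),'y',np.percentile(F[:,1],[.5,99.5]),np.median(F[:,2]))
E
```

```text
bed (array([ -1.1, -53.3]), array([120.6,  45.9]), 0.1) 0.04347309814669406 [0.004 0.   ]
tray (array([ 657.4, -228.3]), array([119.9,  45.8]), 3.1) 0.04890027611739896 [-0.003 -0.009]
lip 131 [-0.06811824 -0.06451282 -0.06122502]
bed x [-0.06417877  0.07469887] y [-0.11015617  0.10980091] -0.00021736655556912473
```

```bash
python3 -c "
from h import *
print(arm.job_done())"
```

```text
the job is handed in; nothing more can be done
None
```

I handed the job in at about 44 s: cartridges A and B rattled and lie flat in the red tray. C felt sound and lies in line on the green rack with its foot at the lip, though I felt C only tilted, not level again, so its reading is the less certain one.

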